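Load two tag reels into the bench magazine in order

TASK

Load the tag magazine: slide the blue reel along its lane until it drops onto the brass post in the middle, then slide the red reel in on top of it, and press the stack down until both reels are fully home at the bottom. Leave the jar of pins, the tag tub and the black applicator where they are.

Things in the scene. Friction and masses are not known exactly. Their poses are not given: they have to be found in the camera images.
- magazine: Fixed tag magazine, green walls, aluminium decks, 410 mm long (y), 100 mm wide (x). Origin: centre of its underside, on the bench, on the post's axis; z up. Two lanes run along its y axis from y = +-205 mm to a central open well (y = -34 to +34 mm) with the post in it. Deck (lane floor) 44 mm above the bench, lanes 66 mm wide between side walls that rise to 68 mm above the bench.
- lane_a (a point): Outer end of the lane on the +y side, lane middle, at deck height. A curb 6 mm high and 6 mm thick closes the end. Green lips, 68 to 73 mm above the bench, reach 6 mm inwards over both edges of the lane, from y = 42 mm to the outer end, so a reel cannot be lifted out; the slot between them is 54 mm wide: closed fingers can enter behind a reel and push it along.
- lane_b (a point): Outer end of the lane on the -y side, lane middle, at deck height; the mirror image of the other lane.
- post_tip (a point): Tip of the fixed brass post in the well, 43 mm above the bench, 1 mm below the deck: a reel pushed from either lane rides over it and drops when its hole meets it. The post is 15 mm in diameter, tapered to 9 mm over the top 4 mm.
- seat (a point): Point on the post's axis, 10 mm above the bench: the level of the underside of the lower reel when fully home. Home, the lower reel spans 10 to 30 mm and the upper one 30 to 50 mm above the bench.
- follower (a joint): Steel plate, 64 mm square, in the well, with the post through it; carries the reels. Stiff sliding fit: stays where it is left, takes about 10 N to push down. 0 = up (its top 18 mm above the bench), 0.008 m = at the bottom (top 10 mm above the bench, reels fully home). Starts within 2 mm of up.
- blue_reel: Blue plastic tag reel, a ring with small white tags set around its rim: 62 mm outside diameter, 20 mm hole, 20 mm high, 60 g, lying flat on the deck in one of the two lanes (either). Origin: centre of its underside; z is the ring's axis.
- red_reel: Red reel, same size and shape as the blue one, in the other lane. Origin: centre of its underside; z is the ring's axis.
- jar: Bystander: closed glass jar of steel pins, 58 mm diameter, 79 mm high, origin at the centre of its underside.
- tub: Bystander: open white polymer tub of yellow tags, 100 mm diameter, 85 mm high, origin at the centre of its underside.
- applicator: Bystander: black plier-shaped tag applicator lying on the bench, about 210 mm long along its x axis, 16 mm high; origin on the bench under its middle.
Not all that is in view belongs to the job. Several things have the shape of the red_reel; the one meant has the colours described above.

How it is judged:
By the outcome, as a careful person would: the job done as asked, in the order asked, and still so for the second after the job is handed in, with the robot touching nothing.
It also fails if it takes over 53 s, if anything falls off the work surface, if the arm or the gripper's body presses on something with over 40 N, if the wrist force passes 120 N, or if a joint passes its speed limit or range.

ROBOT

A 7-joint arm with a two-finger parallel gripper is mounted at the origin on the work surface. World frame = base frame: x ahead of the robot, y to its left, z up, the work surface at z = 0. Lengths are in m, angles in rad, forces in N, time in s.
With the tool pointing down it reaches from about 0.4 to 0.85 m from the base axis. Payload 4.5 kg.
Tool frame: the origin (TCP) lies midway between the tips of the shut fingers; the grasp point (between the pads) lies 19 mm behind it; z points along the fingers, y is the line along which they close (so a half turn about z gives the same grasp; the last joint's range is limited). The gripper opens to 88 mm and grips with 3 to 60 N. Pads are 18 mm wide; open, the fingers measure 123 mm over their backs; the gripper's body (75 mm by 187 mm) begins 45 mm behind the grasp point.
Start: joints at [1.144, 0.689, -0.195, 1.565, 0.157, 0.902, -0.215], TCP at [0.278, -0.56, 0.239] pointing down, gripper open.
Joint ranges: [-3.01, 3.01], [-0.46, 2.08], [-1.47, 1.51], [0.13, 2.56], [-1, 4.14], [0.04, 2.09], [-2.66, 2.66]. Speed limits (rad/s): [2.57, 2.57, 3.14, 3.14, 3.14, 3.14, 3.14].

INTERFACE

Orientations are given as a unit quaternion [x, y, z, w].
In Python, from plant import r gives the robot as it stands.
- The arm moves only by the tool move_arm, never from a script. Its argument "targets" is a list that holds one entry, the list of rows, each a list of 7 numbers: the opening, from 0 (shut) to 1 (fully open), then the shift along the tool's x, y, z in mm, then the turn, a rotation vector about the tool's x, y, z in degrees. In form: [[[claw, dx, dy, dz, ax, ay, az], ...]]. A call has 1 to 10 rows; each row is the pose to reach, as a shift and turn from the pose commanded when the call began, along the tool's axes at that moment; what a row does not reach only later rows make up. A row lasts 1/8 s, in which the tool goes at most 62.5 mm and 10.7 degrees, less where a joint would pass 70% of its speed; a pose out of reach is approached as far as the arm can. A call with a gripper value outside its range is refused whole. The fingers move at their own pace and stop on an object; "newtons" is the grip in N (left out, the last holds). Time passes only in rows, so rows that repeat a pose let the fingers close. It gives the time, the measured TCP pose, the force, the opening and the grip force at its end, in the units of the state.
- r.get_state(): the state, without advancing time (a new reading comes with each control period).
- r.snapshot(name): name is "scene" or "side" or "wrist"; returns the picture (480x640x3 uint8, red, green, blue); there is no depth.
- r.camera_info(name): a dict with "fx", "fy", "cx", "cy" (pixels), "R" (3x3) and "t" (3): a world point X has camera coordinates R X + t. Camera axes: x right, y down, z forward; pixel columns grow to the right and rows downward; lengths in m; the calibration is good to about 2 mm. The wrist camera is an equidistant fisheye: a pixel r from the principal point sees the ray r / f radians off the axis. A picture is of the moment at which its call begins: read the wrist's pose just before it. camera_info takes no time and is no camera call; for the wrist camera it gives the pose at the moment of the call.
- r.finish_job(): hands the job in; it is judged then, once.
The state is a dict: "clock": time; "q": joint angles; "qd": joint speeds; "joint_torque": joint torques, N m; "tool_pos": TCP position; "eef_rot": TCP orientation; "contact_force": force on the tool from outside, world axes, zero at the start; "moment": the same for the moment, N m; "opening": opening from 0.0 (shut) to 1.0 (fully open); "finger_force": force on a finger pad.
Only numpy, scipy, OpenCV 4.12 (cv2) and the standard library are available. Lean on these libraries where they do the work, as an engineer would, in place of code of your own. Each camera call takes 0.05 s, during which the arm holds its last target. There are 200 camera calls.

## Working session

There is one attempt and no reset: what is moved stays moved. The work goes in short steps, Python scripts to look and compute and a tool call to move; the robot and the scene stay as the last step left them, time stands still between calls to the robot, and variables do not carry over. Pictures are saved under pics/ and viewed, at most 10 in all, crops included, and the job is handed in when it is done.

Besides the shell and the picture viewer there is one more tool, called after "Emit:" as name(argument=value, ...), one argument or row to a line, values as JSON. move_arm: Moves the arm, as the interface text tells. Its arguments: {"type":"object","properties":{"targets":{"type":"array","items":{"type":"array","items":{"type":"array","items":{"type":"number"}}}},"newtons":{"type":"number"}},"required":["targets"]}

```bash
ls; mkdir -p pics
python3 - <<'E'
from plant import r
import cv2
for n in("scene","side"):
    cv2.imwrite(f"pics/{n}0.png",r.snapshot(n)[:,:,::-1]); print(n,r.camera_info(n))
s=r.get_state();print(s['clock'],s['tool_pos'],s['eef_rot'],s['contact_force'])
E
```

```text
pics
scene {'fx': 434.45361860309447, 'fy': 434.45361860309447, 'cx': 322.66961626748247, 'cy': 246.18821944325043, 'R': array([[ 0.86724223,  0.49778896,  0.00985211],
       [ 0.42864852, -0.73642778, -0.5233876 ],
       [-0.2532812 ,  0.45812692, -0.85203777]]), 't': array([-0.49098508, -0.23189332,  1.05527145])}
side {'fx': 542.1654552391319, 'fy': 542.1654552391319, 'cx': 318.9435367172297, 'cy': 238.1695474946289, 'R': array([[-0.9922288 , -0.12421943,  0.00717976],
       [-0.10292297,  0.78695597, -0.60836434],
       [ 0.06992051, -0.60437558, -0.79362541]]), 't': array([0.55432163, 0.12016374, 0.90671488])}
0.1 [ 0.27764163 -0.55933399  0.23800927] [ 9.73561412e-01  2.28424007e-01 -2.44742437e-04 -7.68098030e-04] [0.00723073 0.79297531 0.22918741]
```

View pics/scene0.png

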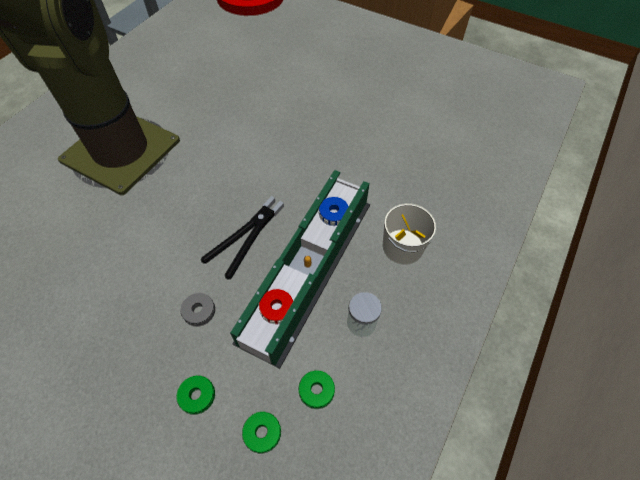

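View pics/side0.png

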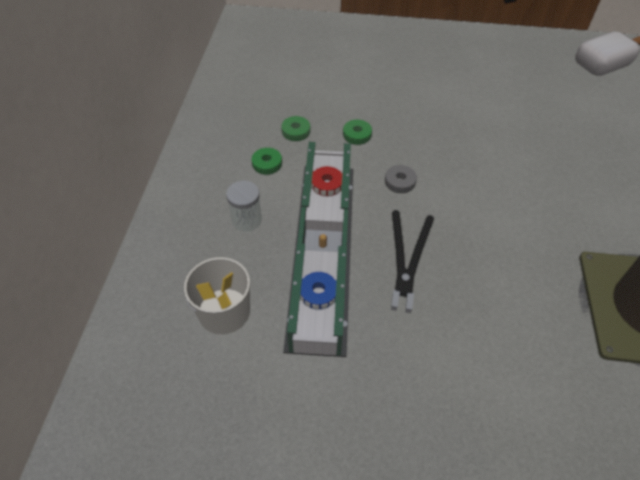

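Candidates with the red reel's shape: red ring in the lane at scene (276,305), three green rings at (196,394), (262,432) and (317,389), a grey ring at (198,309), and a cropped red object at (250,0) in the background. The one at (276,305) fits, since it is red with white tags and lies in the lane opposite the blue reel at (333,209). I'll confirm it in one enlarged crop.

Run:
```python
import cv2,numpy as np
a=cv2.imread("pics/scene0.png")[165:365,225:375];b=cv2.imread("pics/side0.png")[140:360,275:363]
a=cv2.resize(a,None,fx=3,fy=3,interpolation=cv2.INTER_CUBIC);b=cv2.resize(b,(240,600),interpolation=cv2.INTER_CUBIC)
cv2.imwrite("pics/crop.png",np.hstack([a,b]))
```

```text
(no output)
```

View pics/crop.png

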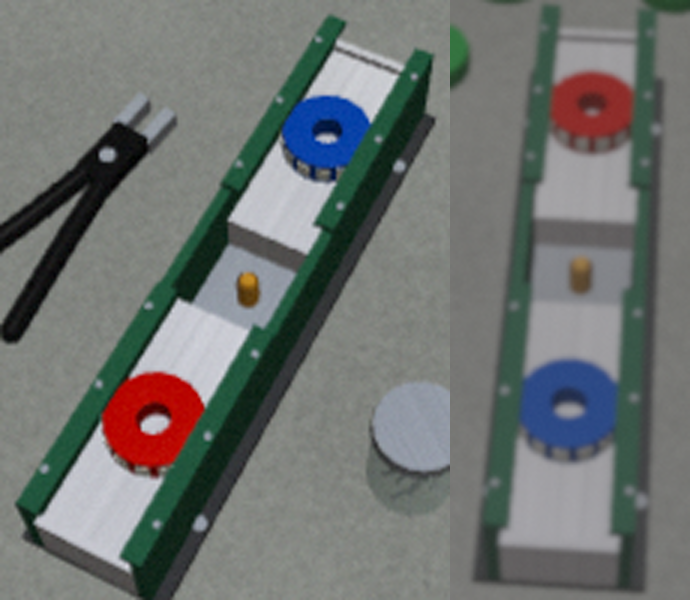

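The crop confirms it: the tagged red ring in the lane has its hole at scene (277,305). The blue reel's hole is at (334,209) and the post tip at (308,257). The green rings are decoys.

```bash
cat > h.py <<'E'
import numpy as np
from plant import r
def tri(us,ub):
    A=[]
    for n,(u,v) in (("scene",us),("side",ub)):
        c=r.camera_info(n);P=np.c_[c["R"],c["t"]]
        x=(u-c["cx"])/c["fx"];y=(v-c["cy"])/c["fy"]
        A+=[x*P[2]-P[0],y*P[2]-P[1]]
    A=np.array(A);X=np.linalg.lstsq(A[:,:3],-A[:,3],rcond=None)[0]
    return X,np.abs(A[:,:3]@X+A[:,3]).max()*1000
def crop(a,b): return tri((a[0]/3+225,a[1]/3+165),((b[0]-450)/2.727+275,b[1]/2.727+140))
E
python3 - <<'E'
from h import *
np.set_printoptions(precision=4,suppress=True)
P=dict(blue=((327,131),(569,403)),red=((155,420),(592,104)),post=((248,277),(581,262)),
Rr=((38,513),(640,12)),Rf=((125,556),(558,8)),Br=((342,20),(613,530)),Bf=((415,50),(502,525)))
X={}
for k,v in P.items(): X[k],e=crop(*v);print(k,X[k],round(e,2))
c=(X['Rr']+X['Rf']+X['Br']+X['Bf'])/4;d=(X['Br']+X['Bf']-X['Rr']-X['Rf'])/2
print(c,np.linalg.norm(d),np.degrees(np.arctan2(-d[0],d[1])))
s=r.get_state();from scipy.spatial.transform import Rotation as R
print(R.from_quat(s['eef_rot']).as_matrix())
E
```

```text
blue [0.5523 0.0674 0.0623] 1.13
red [ 0.5669 -0.1715  0.0614] 1.44
post [ 0.5591 -0.05    0.0439] 1.06
Rr [ 0.5431 -0.2559  0.0704] 1.79
Rf [ 0.6005 -0.2521  0.071 ] 1.29
Br [0.5179 0.1511 0.0738] 0.91
Bf [0.5763 0.1544 0.0721] 0.4
[ 0.5594 -0.0506  0.0718] 0.40749564328459015 3.476894348871017
[[ 0.8956  0.4448 -0.0008]
 [ 0.4448 -0.8956  0.0014]
 [-0.0001 -0.0016 -1.    ]]
```

Emit:
move_arm(
  targets=[
    [[0,150,-135,40,0,0,-20],[0,300,-268,80,0,0,-40],[0,545,-488,80,0,0,-67],[0,545,-488,80,0,0,-67],[0,545,-488,80,0,0,-67],[0,545,-488,80,0,0,-67],[0,545,-488,80,0,0,-67],[0,545,-488,80,0,0,-67],[0,545,-488,80,0,0,-67],[0,545,-488,80,0,0,-67]],
  ],
  newtons=20,
)

```text
clock: 1.35
tool_pos: [0.5084, 0.0183, 0.1684]
eef_rot: [0.686, 0.728, -0.0, 0.0]
contact_force: [1.0, -0.1, 0.3]
opening: 0.001
finger_force: 0.0
```

Emit:
move_arm(
  targets=[
    [[0,0,0,0,0,0,0],[0,0,0,0,0,0,0],[0,0,0,0,0,0,0]],
  ],
)

```text
clock: 1.72
tool_pos: [0.5073, 0.0143, 0.1687]
eef_rot: [0.687, 0.727, -0.001, 0.0]
contact_force: [-0.4, -0.6, 0.2]
opening: 0.006
finger_force: 0.0
```

```bash
cat >> h.py <<'E'
from scipy.spatial.transform import Rotation as R
C=np.array([.5592,-.0503,0]);yaw=np.radians(3.5)
M=R.from_euler('z',yaw).as_matrix()
def go(lx,ly,z):
    "tool-frame shift (mm) to magazine-local (mm) goal, and the turn about tool z"
    s=r.get_state();T=R.from_quat(s['eef_rot']).as_matrix()
    g=C+M@np.array([lx,ly,z])/1000
    loc=M.T@(s['tool_pos']-C)*1000
    E=np.c_[M[:,1],M[:,0],[0,0,-1]]
    print(round(s['clock'],2),'local',loc.round(1),'shift',(T.T@(g-s['tool_pos'])*1000).round(1),'turn',R.from_matrix(T.T@E).as_rotvec(degrees=True).round(1),'F',np.round(s['contact_force'],1))
E
python3 -c "
from h import *
go(0,170,90);go(0,170,49)"
```

```text
1.73 local [-47.9  67.6 168.7] shift [102.7  47.5  78.5] turn [-0.1  0.1 -0.3] F [-0.4 -0.6  0.2]
1.73 local [-47.9  67.6 168.7] shift [102.8  47.5 119.5] turn [-0.1  0.1 -0.3] F [-0.4 -0.6  0.2]
```

Emit:
move_arm(
  targets=[
    [[0,50,24,30,0,0,0],[0,103,47,60,0,0,0],[0,103,47,70,0,0,0],[0,103,47,75,0,0,0],[0,103,47,85,0,0,0],[0,103,47,95,0,0,0],[0,103,47,105,0,0,0],[0,103,47,115,0,0,0],[0,103,47,119,0,0,0],[0,103,47,119,0,0,0]],
  ],
)

```text
clock: 2.98
tool_pos: [0.5486, 0.1222, 0.0495]
eef_rot: [0.686, 0.728, -0.0, -0.0]
contact_force: [-0.6, -1.1, -0.1]
opening: 0.003
finger_force: 0.0
```

Run:
```python
from h import *
import cv2
go(0,75,49)
a=r.snapshot("scene")[130:330,225:425];b=r.snapshot("side")[140:390,250:400]
cv2.imwrite("pics/c1.png",np.hstack([cv2.resize(a,(440,440)),cv2.resize(b,(264,440))])[:,:,::-1])
```

```text
2.98 local [-1.000e-01  1.728e+02  4.950e+01] shift [-97.8   0.2   0.5] turn [-0.   0.  -0.1] F [-0.6 -1.1 -0.1]
```

View pics/c1.png

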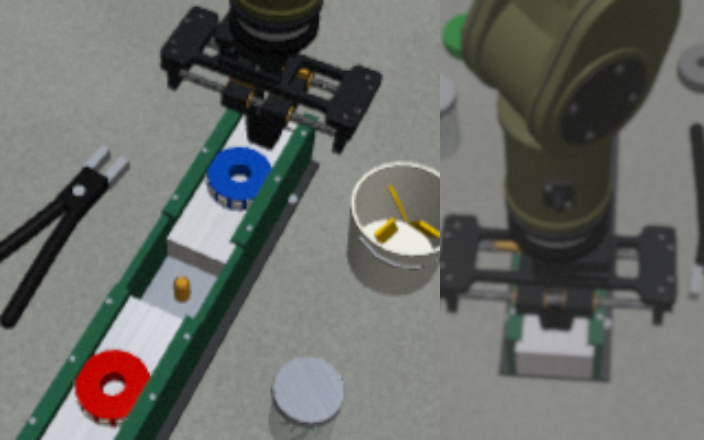

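The shut fingers stand in the lane behind the blue reel (crop (262,130)), clear of the tub. I'll push now.

Emit:
move_arm(
  targets=[
    [[0,-12,0,0,0,0,0],[0,-22,0,0,0,0,0],[0,-32,0,0,0,0,0],[0,-42,0,0,0,0,0],[0,-52,0,0,0,0,0],[0,-62,0,0,0,0,0],[0,-72,0,0,0,0,0],[0,-82,0,0,0,0,0],[0,-91,0,0,0,0,0],[0,-98,0,0,0,0,0]],
  ],
)

```text
clock: 4.32
tool_pos: [0.5546, 0.0235, 0.0498]
eef_rot: [0.686, 0.728, -0.0, 0.0]
contact_force: [0.2, 0.7, 0.4]
opening: 0.005
finger_force: 0.5
```

Emit:
move_arm(
  targets=[
    [[0,-4,0,0,0,0,0],[0,-8,0,0,0,0,0],[0,-12,0,0,0,0,0],[0,-15,0,0,0,0,0],[0,-18,0,0,0,0,0],[0,-21,0,0,0,0,0],[0,-24,0,0,0,0,0],[0,-27,0,0,0,0,0],[0,-30,0,0,0,0,0],[0,-30,0,0,0,0,0]],
  ],
)

```text
clock: 5.58
tool_pos: [0.5563, -0.0063, 0.0498]
eef_rot: [0.686, 0.728, -0.0, 0.0]
contact_force: [0.9, 0.8, -0.4]
opening: 0.008
finger_force: 0.0
```

Run:
```python
from h import *
import cv2
go(0,38,49)
a=r.snapshot("scene")[130:330,225:425];b=r.snapshot("side")[140:390,250:400]
cv2.imwrite("pics/c2.png",np.hstack([cv2.resize(a,(440,440)),cv2.resize(b,(264,440))])[:,:,::-1])
```

```text
5.58 local [-0.2 44.1 49.8] shift [-6.1  0.2  0.8] turn [-0.   0.  -0.1] F [ 0.9  0.8 -0.4]
```

View pics/c2.png

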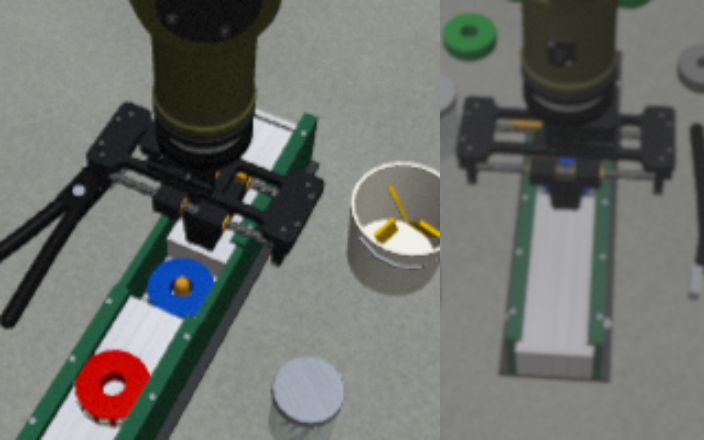

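The blue reel lies in the well with the post through its hole (crop (181,286)). Next I go over behind the red reel.

Emit:
move_arm(
  targets=[
    [[0,3,0,-30,0,0,0],[0,0,0,-70,0,0,0],[0,-50,0,-70,0,0,0],[0,-105,0,-70,0,0,0],[0,-160,0,-70,0,0,0],[0,-200,0,-70,0,0,0],[0,-217,0,-70,0,0,0],[0,-217,0,-70,0,0,0],[0,-217,0,-60,0,0,0],[0,-217,0,-50,0,0,0]],
  ],
)

```text
clock: 6.92
tool_pos: [0.5694, -0.2198, 0.0992]
eef_rot: [0.685, 0.729, 0.0, -0.001]
contact_force: [0.6, 0.8, -0.8]
opening: 0.0
finger_force: 0.0
```

```bash
python3 -c "
from h import *
go(0,-172,49)"
```

```text
6.92 local [  -0.2 -169.8   99.2] shift [-2.3  0.2 50.2] turn [-0.  -0.1  0.1] F [ 0.6  0.8 -0.8]
```

Emit:
move_arm(
  targets=[
    [[0,-3,0,12,0,0,0],[0,-3,0,24,0,0,0],[0,-3,0,36,0,0,0],[0,-3,0,46,0,0,0],[0,-3,0,50,0,0,0],[0,-3,0,50,0,0,0]],
  ],
)

```text
clock: 7.68
tool_pos: [0.5694, -0.2252, 0.0497]
eef_rot: [0.686, 0.728, -0.0, -0.0]
contact_force: [-0.1, -0.2, 0.1]
opening: 0.001
finger_force: 0.0
```

```bash
python3 -c "
from h import *
go(0,-75,49)"
```

```text
7.67 local [  -0.5 -175.2   49.7] shift [100.2   0.4   0.7] turn [-0.  -0.  -0.1] F [-0.1 -0.2  0.1]
```

Emit:
move_arm(
  targets=[
    [[0,12,0,0,0,0,0],[0,22,0,0,0,0,0],[0,32,0,0,0,0,0],[0,42,0,0,0,0,0],[0,52,0,0,0,0,0],[0,62,0,0,0,0,0],[0,72,0,0,0,0,0],[0,82,0,0,0,0,0],[0,92,0,0,0,0,0],[0,100,0,0,0,0,0]],
  ],
)

```text
clock: 8.93
tool_pos: [0.5635, -0.1245, 0.0499]
eef_rot: [0.686, 0.728, 0.0, -0.0]
contact_force: [-0.2, -1.3, 0.4]
opening: 0.001
finger_force: 0.7
```

Emit:
move_arm(
  targets=[
    [[0,4,0,0,0,0,0],[0,8,0,0,0,0,0],[0,12,0,0,0,0,0],[0,15,0,0,0,0,0],[0,18,0,0,0,0,0],[0,21,0,0,0,0,0],[0,24,0,0,0,0,0],[0,27,0,0,0,0,0],[0,30,0,0,0,0,0],[0,30,0,0,0,0,0]],
  ],
)

```text
clock: 10.18
tool_pos: [0.5617, -0.0949, 0.0499]
eef_rot: [0.686, 0.728, 0.0, -0.0]
contact_force: [-0.1, -0.1, -0.4]
opening: 0.006
finger_force: 0.0
```

Run:
```python
from h import *
import cv2
go(0,-40,49)
a=r.snapshot("scene")[180:330,250:400];b=r.snapshot("side")[140:340,260:400]
cv2.imwrite("pics/c3.png",np.hstack([cv2.resize(a,(450,450)),cv2.resize(b,(315,450))])[:,:,::-1])
```

```text
10.18 local [ -0.2 -44.7  49.9] shift [4.7 0.2 0.9] turn [ 0.  -0.  -0.1] F [-0.1 -0.1 -0.4]
```

View pics/c3.png

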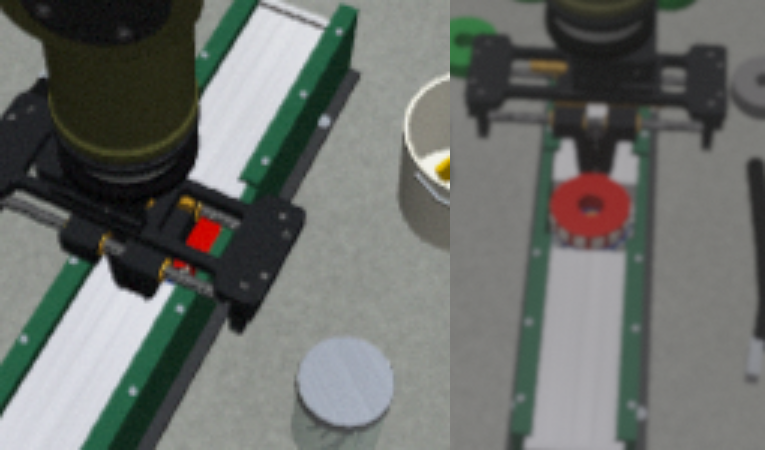

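Emit:
move_arm(
  targets=[
    [[0,-3,0,-20,0,0,0],[0,-6,0,-50,0,0,0],[0,-50,0,-70,0,0,0],[0,-90,0,-70,0,0,0],[0,-90,0,-70,0,0,0],[0,-90,0,-70,0,0,0]],
  ],
)

```text
clock: 11.02
tool_pos: [0.5669, -0.1845, 0.1197]
eef_rot: [0.686, 0.728, 0.0, -0.0]
contact_force: [0.6, 0.6, 0.9]
opening: 0.008
finger_force: 0.0
```

```bash
cat >> h.py <<'E'
def pic(name):
    import cv2
    a=r.snapshot("scene")[180:330,250:400];b=r.snapshot("side")[140:340,260:400]
    cv2.imwrite(name,np.hstack([cv2.resize(a,(450,450),interpolation=2),cv2.resize(b,(315,450),interpolation=2)])[:,:,::-1])
    for z in (.050,.056,.058,.064):  # where a reel's top centre would appear in the crop
        o=[]
        for n,ox,oy,k,sx in (("scene",250,180,3,0),("side",260,140,2.25,450)):
            c=r.camera_info(n);p=c["R"]@(C+[0,0,z])+c["t"]
            o+=[(c["fx"]*p[0]/p[2]+c["cx"]-ox)*k+sx,(c["fy"]*p[1]/p[2]+c["cy"]-oy)*k]
        print(z,np.round(o))
E
python3 - <<'E'
from h import *
pic("pics/c4.png")
go(0,0,80)
E
```

```text
0.05 [171. 227. 591. 211.]
0.056 [171. 223. 591. 206.]
0.058 [171. 221. 591. 205.]
0.064 [171. 216. 591. 200.]
11.12 local [  -0.3 -133.4  119.8] shift [133.3   0.4  39.9] turn [-0.  -0.1  0. ] F [0.9 0.  0.9]
```

View pics/c4.png

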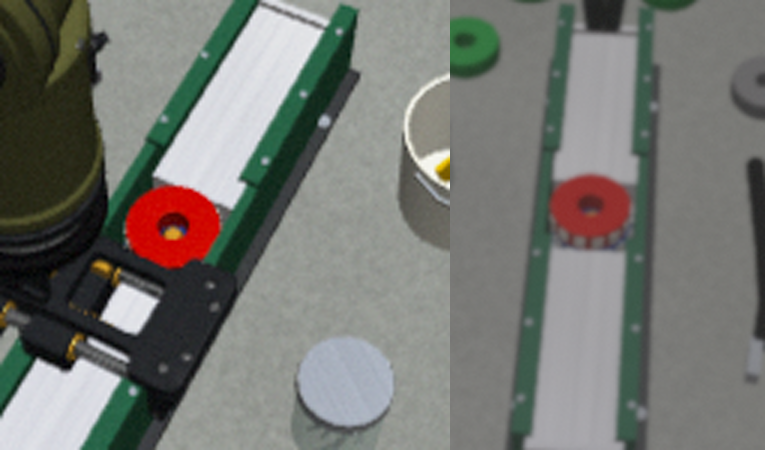

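The red reel has dropped level over the post: hole at crop (173,225) and (591,205), top at about 57 mm. Now I press with the fingers slightly open, so they straddle the hole.

Emit:
move_arm(
  targets=[
    [[0.2,50,0,0,0,0,0],[0.2,100,0,0,0,0,0],[0.2,133,0,0,0,0,0],[0.2,133,0,15,0,0,0],[0.2,133,0,30,0,0,0],[0.2,133,0,40,0,0,0],[0.2,133,0,46,0,0,0],[0.2,133,0,52,0,0,0],[0.2,133,0,55,0,0,0],[0.2,133,0,55,0,0,0]],
  ],
)

```text
clock: 12.38
tool_pos: [0.5592, -0.0526, 0.0648]
eef_rot: [0.686, 0.728, 0.0, 0.0]
contact_force: [-0.0, 0.9, 0.1]
opening: 0.2
finger_force: 0.0
```

```bash
python3 -c "
from h import *
go(0,0,50)"
```

```text
12.38 local [-0.2 -2.3 64.8] shift [ 2.3  0.2 14.8] turn [ 0.   0.  -0.1] F [-0.   0.9  0.1]
```

Emit:
move_arm(
  targets=[
    [[0.2,2,0,2,0,0,0],[0.2,2,0,4,0,0,0],[0.2,2,0,6,0,0,0],[0.2,2,0,7,0,0,0],[0.2,2,0,8,0,0,0],[0.2,2,0,9,0,0,0],[0.2,2,0,10,0,0,0],[0.2,2,0,11,0,0,0],[0.2,2,0,12,0,0,0],[0.2,2,0,12,0,0,0]],
  ],
)

```text
clock: 13.62
tool_pos: [0.559, -0.0506, 0.0535]
eef_rot: [0.686, 0.728, -0.0, 0.0]
contact_force: [-1.6, 0.5, 6.5]
opening: 0.2
finger_force: 3.1
```

Emit:
move_arm(
  targets=[
    [[0.2,0,0,0.5,0,0,0],[0.2,0,0,1,0,0,0],[0.2,0,0,1.5,0,0,0],[0.2,0,0,2,0,0,0],[0.2,0,0,2.5,0,0,0],[0.2,0,0,3,0,0,0],[0.2,0,0,3,0,0,0],[0.2,0,0,3,0,0,0]],
  ],
)

```text
clock: 14.62
tool_pos: [0.559, -0.0507, 0.0506]
eef_rot: [0.686, 0.728, -0.0, 0.0]
contact_force: [-1.4, -0.7, 6.0]
opening: 0.196
finger_force: 3.4
```

Emit:
move_arm(
  targets=[
    [[0.2,0,0,0.5,0,0,0],[0.2,0,0,1,0,0,0],[0.2,0,0,1.5,0,0,0],[0.2,0,0,1.5,0,0,0]],
  ],
)

```text
clock: 15.12
tool_pos: [0.559, -0.0506, 0.0504]
eef_rot: [0.686, 0.728, -0.0, 0.001]
contact_force: [-3.9, 0.8, 18.5]
opening: 0.195
finger_force: 9.2
```

Emit:
move_arm(
  targets=[
    [[0.2,0,0,0.5,0,0,0],[0.2,0,0,1,0,0,0],[0.2,0,0,1,0,0,0],[0.2,0,0,1,0,0,0]],
  ],
)

```text
clock: 15.62
tool_pos: [0.5591, -0.0506, 0.0503]
eef_rot: [0.686, 0.728, -0.0, 0.001]
contact_force: [-7.0, 0.0, 26.7]
opening: 0.199
finger_force: 13.4
```

The tool stops hard at 50.3 mm with the force rising to 27 N, and the expected level is 50 mm, so the stack is home. Retreat and check.

Emit:
move_arm(
  targets=[
    [[0.2,0,0,-5,0,0,0],[0.2,0,0,-20,0,0,0],[0.2,0,0,-60,0,0,0],[0.2,0,0,-100,0,0,0],[0.2,-60,0,-110,0,0,0],[0.2,-120,0,-110,0,0,0],[0.2,-170,0,-110,0,0,0],[0.2,-170,0,-110,0,0,0],[0.2,-170,0,-110,0,0,0]],
  ],
)

```text
clock: 16.75
tool_pos: [0.5691, -0.2193, 0.1576]
eef_rot: [0.686, 0.728, 0.001, -0.0]
contact_force: [0.1, 1.2, -0.4]
opening: 0.201
finger_force: 0.0
```

Run:
```python
from h import *
pic("pics/c5.png")
```

```text
0.05 [171. 227. 591. 211.]
0.056 [171. 223. 591. 206.]
0.058 [171. 221. 591. 205.]
0.064 [171. 216. 591. 200.]
```

View pics/c5.png

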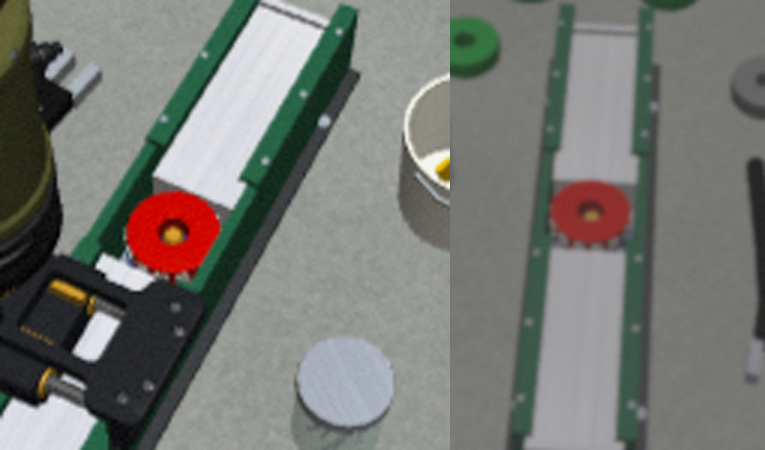

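The red reel now lies level and lower, with its hole at crop (173,233) and (590,211). That matches a top at 50 mm. The post fills the hole and the bystanders are untouched.

```bash
python3 -c "
from plant import r
print(r.finish_job())"
```

```text
the job is handed in; nothing more can be done
None
```

The job is handed in after about 17 s: blue reel on the post first, red on top, and the stack pressed to the stop at about 50 mm (27 N), with the jar, tub and applicator untouched.

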